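# Set the bench fan to medium and start it

## Robot

A 7-joint arm with a two-finger parallel gripper is mounted at the origin on a cart in front of the work surface, level with it; the furniture and walls round the work are solid. World frame = base frame: x ahead of the robot, y to its left, z up, the work surface at z = 0. Lengths are in m, angles in rad, forces in N, time in s.
With the tool pointing down it reaches from about 0.425 to 0.875 m from the base axis. Payload 4.7 kg.
Tool frame: the origin (TCP) lies at the very end of the fingers, on their centre line; the grasp point (between the pads) lies 19 mm behind it (grasp_offset is the z of the grasp point in the tool frame, in m); z points along the fingers, y is the line along which they close (so a half turn about z gives the same grasp; the last joint's range is limited). The gripper opens to 87 mm and grips with 3 to 60 N. Pads are 19 mm wide; open, the fingers measure 117 mm over their backs; the gripper's body (75 mm by 190 mm) begins 51 mm behind the grasp point.
Start: joints at [1.335, 0.321, -0.07, 1.45, 0.023, 1.371, -0.057], TCP at [0.161, -0.63, 0.223] pointing down, gripper open.
Joint ranges: [-2.86, 2.86], [-0.3, 2.09], [-1.38, 1.24], [0.06, 2.45], [-1.56, 4.7], [0.09, 2.05], [-2.69, 2.69]. Speed limits (rad/s): [2.57, 2.57, 3.14, 3.14, 3.14, 3.14, 3.14].

## Interface

Orientations are given as a rotation vector (axis times angle).
In Python, from cell import * gives the robot as it stands.
- The arm moves only by the shell command python3 -m inch 'ROWS' [OPENING] [FORCE]. ROWS is text: rows parted by semicolons, each of 6 numbers parted by spaces: the shift along the world's x, y, z in mm, then the turn, a rotation vector about the world's x, y, z in degrees. A call has 1 to 12 rows; each row shifts and turns the commanded pose from where the row before left it; what a row does not reach is not made up. A row lasts 1/10 s, in which the tool goes at most 50 mm and 8.59 degrees, less where a joint would pass 70% of its speed; a pose out of reach is approached as far as the arm can. A call is refused whole if a number of a shift passes 50 or a number of a turn 8.59, either way. A call with a gripper value outside its range is refused whole. OPENING is the finger opening in mm, from 0 to 87, set as the call begins (- or left out, the last holds). The fingers move at their own pace and stop on an object; FORCE is the grip in N (left out, the last holds). Time passes only in rows, so rows that do not move let the fingers close. It gives the time, the measured TCP pose, the force, the opening and the grip force at its end, in the units of the state.
- sense(): the state, without advancing time (a new reading comes with each control period).
- snapshot(name): name is "scene" or "side" or "wrist"; returns a dict with "image" (400x640x3 uint8, red, green, blue), "mtx" (3x3 intrinsics, pixels), "extrinsics" (4x4, takes a point from world to camera coordinates); the wrist camera has in their place "T_tool_cam" (4x4, takes a point from camera to tool coordinates, whose origin is the TCP and whose axes are the flange's). Camera axes: x right, y up, looking along -z (the intrinsics and any distortion apply to the point x, -y, -z); pixel columns grow to the right and rows downward; lengths in m; the calibration is good to about 2 mm. A picture is of the moment at which its call begins: read the wrist's pose just before it. There is no depth.
- hand_in(): hands the job in; it is judged then, once.
The state is a dict: "time": time; "qpos": joint angles; "joint_vel": joint speeds; "joint_efforts": joint torques, N m; "position": TCP position; "eef_rot": TCP orientation; "force": force on the tool from outside, world axes, zero at the start; "ft_torque": the same for the moment, N m; "width": finger opening in m; "finger_force": force on a finger pad.
Only numpy, scipy, OpenCV 4.12 (cv2) and the standard library are available. Lean on these libraries where they do the work, as an engineer would, in place of code of your own. Each camera call takes 0.05 s, during which the arm holds its last target. There are 200 camera calls.

## Task

Set the fan speed box to medium: lay a fingertip on the knurled dial and turn it clockwise by friction until its pointer line clicks in at the third mark, the medium bar. Then, and not before, press the start button beside the dial right down with a fingertip and let it come back up. This is a job of touching only: do not take the dial between the fingers, and do not lift or shift the box or knock the things standing round it.

Things in the scene. Friction and masses are not known exactly. Their poses are not given: they have to be found in the camera images.
- speed_box: Fan speed box: grey metal case 104 (x) x 170 (y) x 45 mm high, 1.8 kg, loose on four rubber feet, up to 0.3 rad askew. Origin: centre of its underside; x away from the robot, y left along its long side, z up. On its flat top (z 45) are the dial (axis at x -8, y 36), the start button (x -24, y -60) and, round the far side of the dial, four low white marks.
- dial_top (a point): On the dial's axis, level with its rim, 12 mm above the box's top. Black knurled disc 72 across, 12 high, axis vertical: a flat raised rim (25 to 36 from the axis) round a centre dished 5 deep. A white pointer line runs from the centre out over the rim along this point's x axis. It does not give when pressed; a fingertip pressed on the rim with 6 to 15 N and moved round its circle carries the dial along.
- medium_mark (a point): Middle of the medium mark, on the box's top, 47 mm from the dial's axis. Clockwise from above the marks are a round dot (off), a short bar 6 long (low), a middle bar 10 long (medium) and a long bar 15 long (high), 40 degrees apart.
- dial (a joint): Dial angle, rad, growing clockwise seen from above. Clicks are 0.698 apart: 0 off, 0.698 low, 1.396 medium, 2.094 high; stops lie 0.12 beyond off and high. It starts at off or low. Turning it over to the next click takes about 0.04 N m; past half-way a spring detent draws it into that click, where it stays when let go.
- start_top (a point): Centre of the top of the start button, moving with it: round black button 24 across in an aluminium collar 40 across and 12 high on the box's top. The button stands 10 above the collar when up.
- start (a joint): Start button travel in m, downwards: 0 up, 0.006 fully down. A spring holds it up: 1.5 N starts it, 5 N takes it right down; it springs back when let go.
- pin_tin: Bystander: small round tin, 62 across, 24 high, loose, to the box's left. Origin at the centre of its underside.
- cotton_reel: Bystander: wooden reel, 35 across, 42 high, loose, upright to the box's right. Origin at the centre of its underside.
- offcut: Bystander: pine block 35 x 72 x 28 high, loose, behind the box's right end. Origin at the centre of its underside.

How it is judged:
On the way, in this order (a step that is already met when the one before it is completed fails the run):
1. the dial has clicked in at medium (value of joint dial between 1.276 and 1.516 rad and velocity of joint dial between -0.1 and 0.1 rad/s), for 0.3 s.
2. the start button is pressed right down (value of joint start above 0.005 m), for 0.05 s.
At the end, for the whole second after the job is handed in: The dial rests in the medium click (1.396 rad, within 0.12), the start button is up again (within 1 mm), and the box stands level and still (value of joint dial between 1.276 and 1.516 rad and velocity of joint dial between -0.05 and 0.05 rad/s and value of joint start below 0.001 m and linear speed of speed_box below 0.01 m/s and angle between speed_box's own z axis and vertical below 0.05 rad); the robot touches nothing.
It fails at once if the start button is pressed (over 3 mm) while the dial is not at medium (value of joint start above 0.003 m and not (value of joint dial between 1.276 and 1.516 rad)).
It fails at once if the dial is taken between the fingers: the grasp point comes within 30 mm of its axis and less than 12 mm above its rim (horizontal distance between the grasp point and dial_top below 0.03 m and z of the grasp point in the frame of dial_top below 0.012 m and contact force between the fingers and dial above 0.3 N).
It fails at once if the box is lifted more than 10 mm or shifted more than 40 mm (height (world z) of speed_box above 0.01 m or distance of speed_box from where it was at the start of the episode above 0.04 m).
It fails at once if a bystander is moved more than 25 mm (distance of any of pin_tin, cotton_reel, offcut from where it was at the start of the episode above 0.025 m).
It also fails if it takes over 51 s, if anything falls off the work surface, if the arm or the gripper's body presses on something with over 40 N, if the wrist force passes 120 N, or if a joint passes its speed limit or range.

## Working session

There is one attempt and no reset: what is moved stays moved. The work goes in short steps, Python scripts to look and compute and a shell command to move; the robot and the scene stay as the last step left them, time stands still between calls to the robot, and variables do not carry over. Pictures are saved under pics/ and viewed, at most 10 in all, crops included, and the job is handed in when it is done.

```bash
mkdir -p pics; ls; python3 - <<'E'
from cell import *
import cv2,numpy as np
s=sense(); print({k:np.round(s[k],3) for k in ("time","position","eef_rot","force","width","qpos")})
for n in("scene","side"):
    d=snapshot(n); cv2.imwrite(f"pics/{n}0.png",d["image"][:,:,::-1]); np.savez(f"{n}.npz",**d)
    print(n,d.keys(),np.round(d["mtx"],1).tolist(),np.round(d["extrinsics"],3).tolist())
E
```

```text
pics
{'time': np.float64(0.0), 'position': array([ 0.161, -0.629,  0.221]), 'eef_rot': array([-3.115e+00, -3.910e-01,  1.000e-03]), 'force': array([-0.215,  1.1  ,  0.403]), 'width': np.float64(0.087), 'qpos': array([ 1.335,  0.322, -0.07 ,  1.452,  0.023,  1.371, -0.057])}
scene dict_keys(['image', 'mtx', 'extrinsics']) [[435.9, 0.0, 322.0], [0.0, 435.9, 192.0], [0.0, 0.0, 1.0]] [[-0.768, -0.641, 0.014, 0.379], [0.369, -0.424, 0.827, -0.287], [-0.524, 0.64, 0.562, -0.746], [0.0, 0.0, 0.0, 1.0]]
side dict_keys(['image', 'mtx', 'extrinsics']) [[515.4, 0.0, 319.8], [0.0, 515.4, 193.6], [0.0, 0.0, 1.0]] [[0.975, -0.22, 0.021, -0.568], [0.11, 0.564, 0.819, -0.101], [-0.192, -0.796, 0.574, -0.991], [0.0, 0.0, 0.0, 1.0]]
```

View pics/scene0.png

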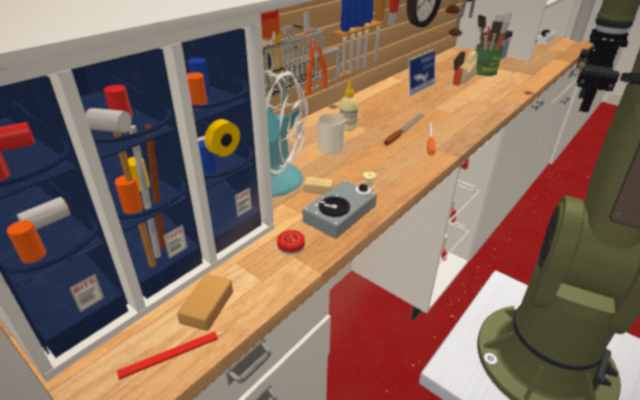

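View pics/side0.png

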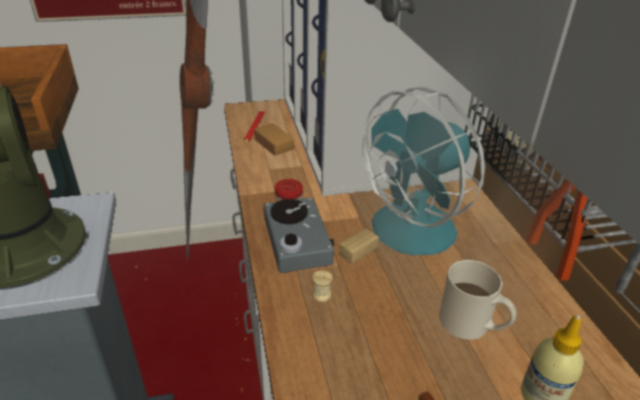

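The scene view shows the dial near (334,206) and the button near (363,187). In the side view the dial is near (290,212) and the button near (291,240). The tin, reel and offcut stand round the box.

```bash
cat > h.py <<'E'
import numpy as np,cv2
from scipy.spatial.transform import Rotation as R
def cast(d,uv,z,T=None):
    """pixel -> world point at height z; T = world pose (4x4) of camera"""
    if T is None: T=np.linalg.inv(d["extrinsics"])
    x,y,_=np.linalg.inv(d["mtx"])@[uv[0],uv[1],1]
    r=T[:3,:3]@[x,-y,-1.]; o=T[:3,3]
    return o+r*(z-o[2])/r[2]
def proj(d,p,T=None):
    E=d["extrinsics"] if T is None else np.linalg.inv(T)
    c=E[:3,:3]@p+E[:3,3]; q=d["mtx"]@[c[0],-c[1],-c[2]]; return q[:2]/q[2]
def tool(s):
    T=np.eye(4);T[:3,:3]=R.from_rotvec(s["eef_rot"]).as_matrix();T[:3,3]=s["position"];return T
E
python3 - <<'E'
from h import *
a=np.load("scene.npz");b=np.load("side.npz")
for n,u,v,z in(("dial",(334,206),(290,212),.057),("button",(363,187),(291,239),.067),("tin",(291,240),(289,188),.024),("reel",(369,177),(322,277),.042),("offcut",(318,185),(359,243),.028)):
    print(n,np.round(cast(a,u,z),3),np.round(cast(b,v,z),3))
for n,d in(("scene",a),("side",b)):
    c=(334,206) if n=="scene" else (300,235)
    im=d["image"][c[1]-45:c[1]+45,c[0]-60:c[0]+60,::-1]
    cv2.imwrite(f"pics/{n}c.png",cv2.resize(im,None,fx=6,fy=6,interpolation=2))
i=np.hstack([cv2.imread("pics/scenec.png"),cv2.imread("pics/sidec.png")]);cv2.imwrite("pics/c.png",cv2.resize(i,(800,300)))
E
```

```text
dial [ 0.502 -0.053  0.057] [ 0.507 -0.066  0.057]
button [ 0.489 -0.15   0.067] [ 0.493 -0.158  0.067]
tin [0.522 0.073 0.024] [0.527 0.064 0.024]
reel [ 0.526 -0.231  0.042] [ 0.532 -0.238  0.042]
offcut [ 0.616 -0.13   0.028] [ 0.625 -0.149  0.028]
```

View pics/c.png

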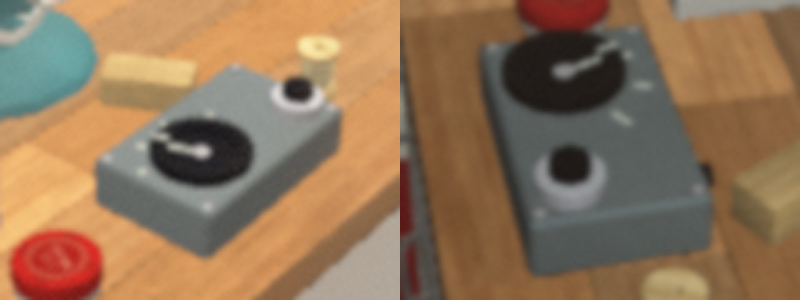

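The dial pointer looks to be at low, and the calibrated rays from the two cameras agree to about 1 cm. Next I'll move overhead for a wrist view.

```bash
python3 -m inch '10 15 10 0 0 0;20 30 10 0 0 0;22 38 10 0 0 0;22 38 10 0 0 0;22 38 10 0 0 0;22 38 5 0 0 0;22 38 5 0 0 0;22 38 5 0 0 0;22 38 5 0 0 0;22 38 0 0 0 0;22 38 0 0 0 0;22 38 0 0 0 0' 0 20; python3 -m inch '22 38 0 0 0 0;22 38 0 0 0 0;20 30 0 0 0 0;10 15 0 0 0 0;0 0 0 0 0 0;0 0 0 0 0 0'
cat > look.py <<'E'
from cell import *
from h import *
import sys
s=sense();d=snapshot("wrist");T=tool(s)@d["T_tool_cam"]
np.savez(sys.argv[1]+".npz",T=T,**d);cv2.imwrite(f"pics/{sys.argv[1]}.png",d["image"][:,:,::-1])
print(np.round(s["position"],4),np.round(s["eef_rot"],3),np.round(s["force"],2),s["time"]); print(np.round(T[:3,3],3),np.round(T[:3,2],2))
E
python3 look.py w1
```

```text
time: 1.3
position: [0.4111, -0.2018, 0.2932]
eef_rot: [3.116, 0.393, 0.0]
force: [0.5, -0.6, -0.5]
width: 0.0028
finger_force: 0.0
time: 1.9
position: [0.4841, -0.0835, 0.2927]
eef_rot: [3.116, 0.393, -0.001]
force: [-0.7, -0.4, -0.0]
width: 0.0005
finger_force: 0.0
[ 0.4841 -0.0835  0.2927] [ 3.116e+00  3.930e-01 -1.000e-03] [-0.67 -0.44 -0.02] 1.9
[ 0.552 -0.066  0.455] [0.25 0.06 0.97]
```

View pics/w1.png

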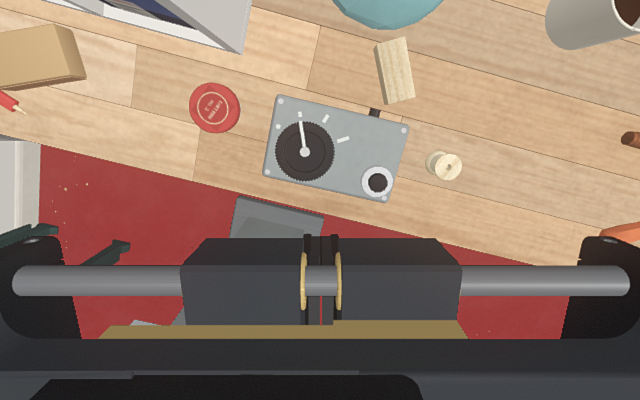

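The wrist view shows the dial centre at about (305,152), with the pointer going to about (302,122), which is the low bar. The medium bar is at about (325,118), the high bar at (343,139), and the button at (377,182). I'll compute positions from these.

```bash
python3 - <<'E'
from h import *
d=np.load("w1.npz");T=d["T"];im=d["image"]
hsv=cv2.cvtColor(im,cv2.COLOR_RGB2HSV)
roi=np.zeros(im.shape[:2],np.uint8);cv2.fillConvexPoly(roi,np.array([(277,93),(411,126),(386,204),(261,176)]),255)
blk=((hsv[...,2]<95)&(roi>0)).astype(np.uint8)
wht=((im.min(2)>200)&(roi>0)).astype(np.uint8)
P={}
for nm,m,mn,z in(("blk",blk,80,None),("wht",wht,4,.046)):
    n,l,st,c=cv2.connectedComponentsWithStats(m)
    for i in range(1,n):
        if st[i,4]>=mn:
            zz=z or (.057 if st[i,4]>1000 else .067)
            (e,ax,an)=cv2.minAreaRect(np.argwhere(l==i)[:,::-1].astype(np.float32))
            print(nm,st[i,4],np.round(c[i],1),np.round(e,1),np.round(ax,1),np.round(cast(d,c[i],zz,T),4)[:2])
q=[cast(d,p,.045,T) for p in((277,95),(409,126),(386,202),(263,175))]
print(np.round(q,3)); 
E
```

```text
blk 2495 [304.4 151.7] [304. 151.] [58. 58.] [ 0.5061 -0.0571]
blk 265 [377.4 182.3] [377.5 182.5] [17. 17.] [ 0.4934 -0.1519]
wht 20 [280.2 100.8] [280. 101.] [4. 4.] [ 0.5567 -0.0144]
wht 20 [299.5 114. ] [299.5 114. ] [4. 3.] [ 0.5475 -0.0404]
wht 31 [325.2 118.1] [325.2 118.2] [3.3 8.3] [ 0.5506 -0.0718]
wht 135 [303.  141.8] [303.6 138. ] [34.3  8.1] [ 0.5163 -0.0522]
wht 19 [277.8 126.1] [278. 126.] [4. 4.] [ 0.5271 -0.018 ]
wht 17 [403.4 130.1] [403.5 130. ] [4. 3.] [ 0.5606 -0.1685]
wht 47 [342.4 139.1] [342.5 139. ] [ 3.5 12.3] [ 0.5316 -0.0988]
wht 420 [376.7 181.2] [376.8 181.4] [29.8 30.6] [ 0.4914 -0.1554]
wht 15 [267.1 171.5] [267.  171.5] [3. 4.] [ 0.4688 -0.0168]
[[ 0.562 -0.009  0.045]
 [ 0.567 -0.174  0.045]
 [ 0.468 -0.175  0.045]
 [ 0.463 -0.013  0.045]]
```

The dial is at (0.506, -0.057), the medium mark at -18° and the box yaw is about 1.7°. The dial needs a 40° clockwise turn. I'll touch the rim at -60° (r = 30.5 mm) and sweep towards -100°.

```bash
python3 -m inch '7 0 -20 0 0 0;10 0 -40 0 0 0;10 0 -45 0 0 0;10 0 -45 0 0 0;0 0 -40 0 0 0;0 0 -20 0 0 0;0 0 -5 0 0 0;0 0 0 0 0 0;0 0 0 0 0 0;0 0 0 0 0 0'; python3 -m inch '0 0 -5 0 0 0;0 0 -5 0 0 0;0 0 -3 0 0 0;0 0 0 0 0 0;0 0 0 0 0 0'
```

```text
time: 2.95
position: [0.5229, -0.0844, 0.0794]
eef_rot: [3.116, 0.39, 0.004]
force: [0.3, -0.1, -0.0]
width: 0.0003
finger_force: 0.0
time: 3.45
position: [0.5216, -0.0837, 0.0644]
eef_rot: [-3.117, -0.392, 0.001]
force: [-0.1, -0.2, -0.9]
width: 0.0006
finger_force: 0.0
```

```bash
python3 -m inch '0 0 -2 0 0 0;0 0 -2 0 0 0;0 0 -1 0 0 0;0 0 0 0 0 0;0 0 0 0 0 0';python3 -m inch '0 0 -1 0 0 0;0 0 -1 0 0 0;0 0 0 0 0 0'
```

```text
time: 3.95
position: [0.5217, -0.0838, 0.0596]
eef_rot: [3.117, 0.391, -0.0]
force: [-0.0, 1.2, -0.4]
width: 0.0005
finger_force: 0.0
time: 4.25
position: [0.5217, -0.0839, 0.0575]
eef_rot: [3.117, 0.391, -0.0]
force: [-0.3, 0.5, 0.1]
width: 0.0002
finger_force: 0.0
```

```bash
python3 -m inch '0 0 -1 0 0 0;0 0 0 0 0 0;0 0 0 0 0 0';python3 -m inch '0 0 -1 0 0 0;0 0 0 0 0 0;0 0 0 0 0 0'
```

```text
time: 4.55
position: [0.5219, -0.0838, 0.0573]
eef_rot: [3.117, 0.392, 0.0]
force: [-1.2, 0.3, 5.1]
width: 0.0003
finger_force: 2.6
time: 4.85
position: [0.5222, -0.0838, 0.0572]
eef_rot: [3.116, 0.392, 0.001]
force: [-3.8, 1.1, 10.7]
width: 0.0009
finger_force: 5.4
```

```bash
python3 -m inch '-3.3 -1.7 0 0 0 0;-3.5 -1.2 0 0 0 0;-3.6 -0.8 0 0 0 0;0 0 0 0 0 0' ; python3 -m inch '-3.7 -0.4 0 0 0 0;-3.7 0.1 0 0 0 0;-3.7 0.6 0 0 0 0;0 0 0 0 0 0;0 0 0 0 0 0'; python3 look.py w2
python3 - <<'E'
from h import *
d=np.load("w2.npz");T=d["T"]
c=proj(d,np.array([.506,-.057,.057]),T);m=proj(d,np.array([.5506,-.0718,.046]),T);print(c,m)
x,y=map(int,c);x=max(x,110);y=max(y,80);cv2.imwrite("pics/w2c.png",cv2.resize(d["image"][max(0,y-120):y+80,max(0,x-130):x+130,::-1],None,fx=2.5,fy=2.5))
E
```

```text
time: 5.25
position: [0.5131, -0.0873, 0.0573]
eef_rot: [3.116, 0.391, 0.006]
force: [0.1, 0.7, 6.4]
width: 0.0005
finger_force: 3.5
time: 5.75
position: [0.5016, -0.0874, 0.0572]
eef_rot: [3.116, 0.391, 0.004]
force: [-1.0, 0.1, 9.5]
width: 0.0002
finger_force: 4.2
[ 0.5016 -0.0874  0.0572] [3.116 0.391 0.004] [-0.95  0.11  9.52] 5.75
[ 0.569 -0.07   0.22 ] [0.25 0.06 0.97]
[267.82108372 230.54930318] [315.65537685 153.1929218 ]
```

View pics/w2c.png

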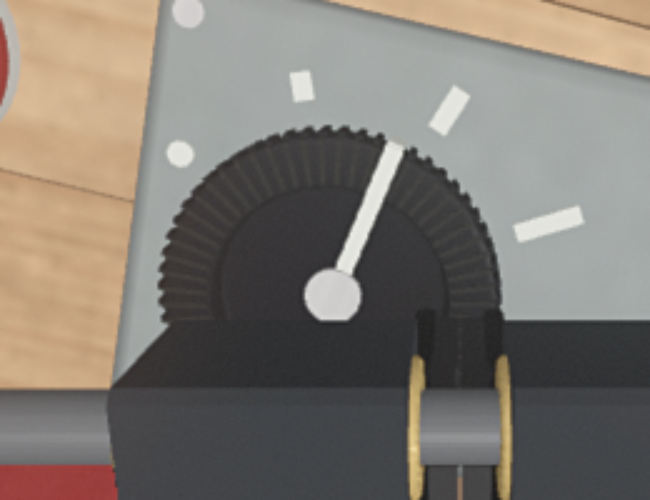

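The pointer is at about 30° of the 40° needed, just short of the medium bar and past half-way. I'll nudge it a further 7° or so, lift, and check.

```bash
python3 -m inch '-3.5 1.1 0 0 0 0;0 0 0 0 0 0;0 0 2 0 0 0;0 0 8 0 0 0;0 -10 25 0 0 0;0 -30 40 0 0 0;-10 -30 40 0 0 0;0 0 20 0 0 0;0 0 0 0 0 0;0 0 0 0 0 0;0 0 0 0 0 0';python3 look.py w3
python3 - <<'E'
from h import *
d=np.load("w3.npz");T=d["T"];im=d["image"]
c=proj(d,np.array([.506,-.057,.057]),T);b=proj(d,np.array([.493,-.153,.067]),T);print(c,b)
hsv=cv2.cvtColor(im,cv2.COLOR_RGB2HSV)
n,l,st,cc=cv2.connectedComponentsWithStats((hsv[...,2]<95).astype(np.uint8))
for i in range(1,n):
    if 200<st[i,4]<20000: print(st[i],np.round(cc[i],1),np.round(cast(d,cc[i],.057,T),4),np.round(cast(d,cc[i],.067,T),4))
x,y=map(int,(c+b)/2);cv2.imwrite("pics/w3c.png",cv2.resize(im[max(0,y-100):y+100,max(0,x-130):x+130,::-1],None,fx=3,fy=3))
E
```

```text
time: 6.9
position: [0.486, -0.1546, 0.1884]
eef_rot: [-3.116, -0.393, 0.003]
force: [-0.0, -0.3, 0.0]
width: 0.0001
finger_force: 0.0
[ 0.486  -0.1546  0.1884] [-3.116e+00 -3.930e-01  3.000e-03] [-0.02 -0.28  0.02] 6.9
[ 0.555 -0.137  0.35 ] [0.26 0.06 0.96]
[221.22943406 146.5097295 ] [321.51519582 188.77427785]
[ 182  105   82   82 4824] [222.  145.7] [ 0.5069 -0.0576  0.057 ] [ 0.5085 -0.0603  0.067 ]
[310 176  25  25 497] [321.7 188. ] [ 0.4916 -0.1536  0.057 ] [ 0.4937 -0.153   0.067 ]
[  0 227  21  17 257] [  8.7 234. ] [0.3725 0.1275 0.057 ] [0.3787 0.1185 0.067 ]
```

View pics/w3c.png

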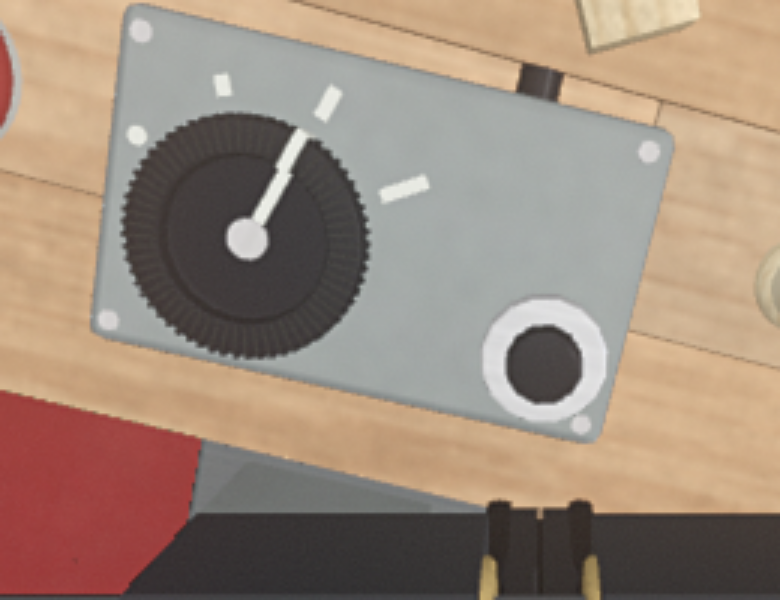

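```bash
python3 - <<'E'
from h import *
d=np.load("w3.npz");T=d["T"]
c=cast(d,(222,145.7),.057,T);p=cast(d,(241.3,111.3),.057,T)
print([np.degrees(np.arctan2((q-c)[1],(q-c)[0])) for q in(p,cast(d,(250.7,101.3),.045,T),cast(d,(215.5,95.3),.045,T))])
p0=np.load("w1.npz");T=p0["T"];c=cast(p0,(304.4,151.7),.057,T);q=cast(p0,(302,122),.057,T)-c;print(np.degrees(np.arctan2(q[1],q[0])))
E
```

```text
[np.float64(-18.567530284773635), np.float64(-19.064665094603612), np.float64(22.08847326539962)]
18.274908291288078
```

The dial sits at medium: the pointer is at -18.6° and the mark at -19.1°. Now I'll press the button.

```bash
python3 -m inch '4 1 -20 0 0 0;4 0.5 -40 0 0 0;0 0 -35 0 0 0;0 0 -15 0 0 0;0 0 -3 0 0 0;0 0 0 0 0 0;0 0 0 0 0 0'; python3 -m inch '0 0 -4 0 0 0;0 0 -4 0 0 0;0 0 -2 0 0 0;0 0 -2 0 0 0;0 0 0 0 0 0;0 0 0 0 0 0'
```

```text
time: 7.65
position: [0.4962, -0.1544, 0.0784]
eef_rot: [3.116, 0.391, 0.004]
force: [-0.2, 0.0, 0.3]
width: 0.0002
finger_force: 0.0
time: 8.25
position: [0.4949, -0.1542, 0.065]
eef_rot: [3.117, 0.391, 0.0]
force: [0.1, 0.6, 3.0]
width: 0.0004
finger_force: 1.3
```

```bash
python3 -m inch '0 0 -2 0 0 0;0 0 -2 0 0 0;0 0 -1 0 0 0;0 0 0 0 0 0;0 0 0 0 0 0'; python3 -m inch '0 0 -1 0 0 0;0 0 0 0 0 0;0 0 0 0 0 0'
```

```text
time: 8.75
position: [0.4951, -0.1543, 0.0613]
eef_rot: [3.116, 0.391, -0.0]
force: [-5.5, 0.5, 14.7]
width: 0.0008
finger_force: 7.0
time: 9.05
position: [0.4952, -0.1543, 0.0611]
eef_rot: [3.116, 0.391, -0.001]
force: [-6.9, 0.8, 20.6]
width: 0.0005
finger_force: 10.2
```

The button has bottomed out: z is 0.061 and the force is climbing against a hard stop. Releasing now.

```bash
python3 -m inch '0 0 2 0 0 0;0 0 4 0 0 0;0 0 10 0 0 0;0 0 30 0 0 0;-5 0 45 0 0 0;-5 0 40 0 0 0;0 0 5 0 0 0;0 0 0 0 0 0;0 0 0 0 0 0;0 0 0 0 0 0;0 0 0 0 0 0';python3 look.py w4
python3 - <<'E'
import cv2;im=cv2.imread("pics/w4.png");cv2.imwrite("pics/w4c.png",cv2.resize(im[40:260,120:400],None,fx=2.5,fy=2.5))
E
```

```text
time: 10.15
position: [0.4841, -0.1537, 0.1933]
eef_rot: [-3.115, -0.392, 0.004]
force: [0.7, -0.6, -0.2]
width: 0.0004
finger_force: 0.0
[ 0.4841 -0.1537  0.1933] [-3.115 -0.392  0.004] [ 0.7  -0.6  -0.15] 10.15
[ 0.553 -0.136  0.355] [0.26 0.06 0.96]
```

View pics/w4c.png

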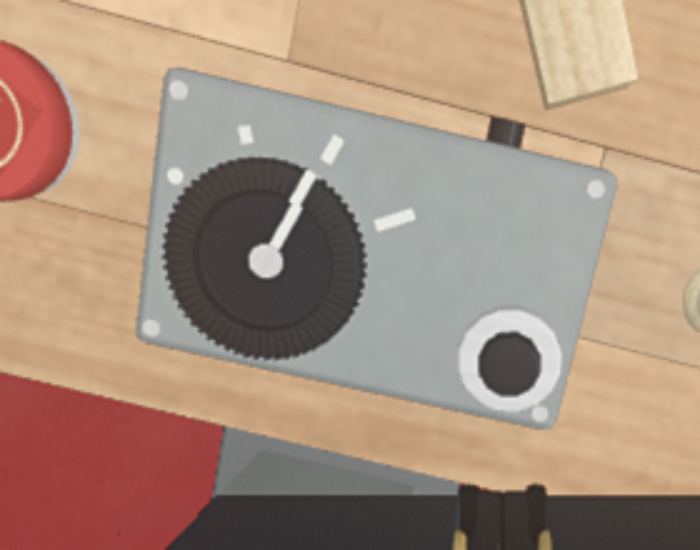

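The pointer in the crop, from (265,261) to (308,173), still lines up with the medium bar at (332,149). The button at (509,364) is up, and nothing has shifted.

```bash
python3 -c "
from cell import *
print(hand_in())"
```

```text
the job is handed in; nothing more can be done
None
```

I turned the dial from low to medium by fingertip friction and then pressed the start button right down and let it come back up; the final picture showed the pointer at medium and nothing else moved, and the job is handed in (no verdict was returned).

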